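Index the sample table and latch its keeper

TASK

Turn the round sample table until its one tall bottle stands under the nozzle, clicked home in that detent. Then swing the steel keeper bar fully shut into its catch; the loose brown bottle standing in the bar's way must first be cleared off and stood upright in the shallow white tray beside the bottle already there. Knock nothing over, and leave the other things on the bench where they stand.

Things in the scene. Friction and masses are not known exactly. Their poses are not given: they have to be found in the camera images.
- carousel: Fixed sampling unit: grey base plate (x -125 to 175, y -120 to 155, top at z 16 mm) carrying sample table, nozzle, keeper bar and catch. Origin: on the bench under the table's axis; x points to the nozzle's column (11 mm radius, at x 150, y 0), z up. The nozzle's arm spans x 65 to 165, y -12 to 12, z 154 to 172 mm.
- nozzle (a point): Tip of the fixed steel nozzle, 136 mm above the bench, 75 mm from the table's axis along the carousel's x.
- sample_table (a joint): Angle of the aluminium sample table (rad), growing anticlockwise seen from above. Six spring detents, 1.047 apart; 0 = tall bottle under the nozzle; starts 1 or 2 detents positive of 0. Disc 210 mm across, top z 52 mm; six 38 mm brown bottles clamped at 75 mm radius: five reach z 98, the tall one z 128 mm. 0.25 N m turns it past a hump, then it snaps in.
- table_handle (a point): Centre of the black handle bar on the table's axis, 150 mm above the bench, turning with the table: 64 mm long along its own x (which points to the tall bottle), 16 mm thick along its y, z 130 to 170 mm.
- tall_cap (a point): Top of the tall bottle's cap, on the table, 75 mm from its axis, z 128 mm.
- keeper (a joint): Angle of the keeper bar about its vertical hinge (rad): 0 shut against its stop, growing as it swings outwards (clockwise seen from above); starts at 1.0 to 1.3. At q the bar points from the hinge along (-cos q, sin q) in the carousel's frame. Below about 0.1 a spring roller in the catch resists (about 6 N at the knob), then holds it shut.
- keeper_hinge (a point): On the keeper's hinge axis at the bar's mid height, carousel x 110, y 130, z 85 mm. The bar is steel, 197 mm long, 12 mm thick, z 75 to 95 mm.
- keeper_knob (a point): Middle of the black upright knob on the bar, 155 mm from the hinge axis: 18 mm diameter, z 95 to 140 mm; this point is at z 120 mm. Its x axis runs along the bar to the hinge.
- keeper_catch (a point): Steel catch on the carousel for the bar's free end, carousel x -75, y 130 mm; this point is where the bar's middle lies when shut (z 85). Block 24 mm by 31 mm up to z 60, with a stop plate up to z 101 on the table's side.
- stray_bottle: A brown glass bottle with a black screw cap, 118 mm tall: body 48 mm diameter up to z 78, cap 34 mm diameter from z 94 to 118. Origin: centre of its underside, z up. The loose one standing on the bench between the open keeper bar and the table.
- tray: Fixed shallow white tray, 250 mm (x) by 140 mm (y) outside, 16 mm high, walls and floor 4 mm. Origin: centre of its underside on the bench.
- tray_bottle: A brown glass bottle with a black screw cap, 118 mm tall: body 48 mm diameter up to z 78, cap 34 mm diameter from z 94 to 118. Origin: centre of its underside, z up. Already standing somewhere along the tray's middle line. Leave it.
- side_bottle: A brown glass bottle with a black screw cap, 118 mm tall: body 48 mm diameter up to z 78, cap 34 mm diameter from z 94 to 118. Origin: centre of its underside, z up. Stands right of the carousel (its -y side). Leave it.
- back_bottle: A brown glass bottle with a black screw cap, 118 mm tall: body 48 mm diameter up to z 78, cap 34 mm diameter from z 94 to 118. Origin: centre of its underside, z up. Stands behind the keeper's hinge. Leave it.
- beaker: Clear open beaker, 66 mm diameter, 85 mm tall, just beyond the tray's +x end. Origin: centre of its underside. Leave it.
- jar: Low clear jar with a white lid, 56 mm diameter, 55 mm tall, beside the tray, on its -y side. Origin: centre of its underside. Leave it.
- flask: White plastic bottle with a black cap, 64 mm diameter, 170 mm tall, at the carousel's right, on the robot's side. Origin: centre of its underside. Leave it.
Not all that is in view belongs to the job. Leave any yellow look-alike of the stray_bottle alone.

How it is judged:
On the way, in this order (a step that is already met when the one before it is completed fails the run):
1. the tall bottle is under the nozzle and the table rests in that detent (value of joint sample_table between -0.07 and 0.07 rad and velocity of joint sample_table between -0.1 and 0.1 rad/s), for 0.2 s.
2. the keeper bar is fully shut in its catch (value of joint keeper below 0.035 rad), for 0.2 s.
At the end, for the whole second after the job is handed in: The sample table rests within 0.07 rad of 0 (tall bottle under the nozzle), the keeper bar is within 0.035 rad of shut, and the stray bottle stands upright (within 0.1 rad) and still on the tray's floor, inside its walls. The table was indexed before the keeper was shut (all of step 1 and value of joint keeper below 0.035 rad and velocity of joint keeper between -0.1 and 0.1 rad/s and x of stray_bottle in the frame of tray between -0.105 and 0.105 m and y of stray_bottle in the frame of tray between -0.05 and 0.05 m and z of stray_bottle in the frame of tray between -0.002 and 0.009 m and angle between stray_bottle's own z axis and vertical below 0.1 rad and linear speed of stray_bottle below 0.02 m/s); the robot touches nothing.
It fails at once if the stray bottle is tipped over (angle between stray_bottle's own z axis and vertical above 0.6 rad).
It fails at once if another loose thing on the bench (bottle, beaker, jar or flask) is shifted more than 30 mm (distance of any of tray_bottle, side_bottle, back_bottle, beaker, jar, flask from where it was at the start of the episode above 0.03 m).
It fails at once if another loose thing on the bench is tipped (angle between any of tray_bottle, side_bottle, back_bottle, beaker, jar, flask's own z axis and vertical above 0.3 rad).
It also fails if it takes over 67 s, if anything falls off the work surface, if the arm or the gripper's body presses on something with over 40 N, if the wrist force passes 120 N, or if a joint passes its speed limit or range.

ROBOT

A 7-joint arm with a two-finger parallel gripper is mounted at the origin on the work surface. World frame = base frame: x ahead of the robot, y to its left, z up, the work surface at z = 0. Lengths are in m, angles in rad, forces in N, time in s.
With the tool pointing down it reaches from about 0.425 to 0.925 m from the base axis. Payload 6.8 kg.
Tool frame: the origin (TCP) lies between the finger pads; the fingertips stand 25 mm ahead of it and the grasp point (between the pads) lies 6 mm ahead of it; z points along the fingers, y is the line along which they close (so a half turn about z gives the same grasp; the last joint's range is limited). The gripper opens to 88 mm and grips with 3 to 60 N. Pads are 20 mm wide; open, the fingers measure 115 mm over their backs; the gripper's body (75 mm by 178 mm) begins 61 mm behind the grasp point.
Start: joints at [1.238, 0.477, 0.022, 1.555, -0.011, 1.109, -0.083], TCP at [0.15, -0.658, 0.248] pointing down, gripper open.
Joint ranges: [-2.96, 2.96], [-0.34, 2.1], [-1.41, 1.46], [0.24, 2.44], [-1.37, 4.51], [0.17, 1.92], [-2.96, 2.96]. Speed limits (rad/s): [2.39, 2.39, 3.14, 3.14, 3.14, 3.14, 3.14].

INTERFACE

Orientations are given as a unit quaternion [w, x, y, z].
In Python, from rig import robot gives the robot as it stands. The module is installed in compiled form; this text tells all that it offers.
- The arm moves only by the tool servo_tool, never from a script. Its argument "series" is a list that holds one entry, the list of rows, each a list of 4 numbers: the shift along the world's x, y, z in cm, then the turn about the world's z in rad. In form: [[[x, y, z, spin], ...]]. A call has 1 to 10 rows; each row shifts and turns the commanded pose from where the row before left it; what a row does not reach is not made up. A row lasts 1/10 s, in which the tool goes at most 50 mm and 8.59 degrees, less where a joint would pass 70% of its speed; a pose out of reach is approached as far as the arm can. A call with a gripper value outside its range is refused whole. "gripper" is the opening, from 0 (shut) to 1 (fully open), set as the call begins (left out, the last holds). The fingers move at their own pace and stop on an object; the grip force is fixed at half the most. Time passes only in rows, so rows that do not move let the fingers close. It gives the time, the measured TCP pose, the force, the opening and the grip force at its end, in the units of the state.
- robot.get_obs(): the state, without advancing time (a new reading comes with each control period).
- robot.grab_frame(name): name is "scene" or "top" or "wrist"; returns (picture, depth): 480x640x3 uint8, red, green, blue; 480x640 float32, m along the optical axis (not along the pixel's ray), 0 where there is no reading.
- robot.calibration(name): a dict with "fx", "fy", "cx", "cy" (pixels), "R" (3x3) and "t" (3): a world point X has camera coordinates R X + t; the wrist camera has in their place "mount" (4x4, takes a point from camera to tool coordinates, whose origin is the TCP and whose axes are the flange's). Camera axes: x right, y down, z forward; pixel columns grow to the right and rows downward; lengths in m; the calibration is good to about 2 mm. A picture is of the moment at which its call begins: read the wrist's pose just before it. calibration takes no time and is no camera call.
- robot.hand_in(): hands the job in; it is judged then, once.
Trained networks look in the newest picture that a camera, given by its name, has taken for a name from the list of things; names that differ only in an ending like _2 or _b are one class to them, and where a whole thing is asked for, a point or a joint stands for the part that bears it (a point fixed in the world has none). Each returns a list of dicts, best first, with "score" (0 to 1); they miss things now and then, are a little off and sometimes report something else, mostly with a low value. They report only what shows in the picture. A call takes as long as a camera call. They do not tell look-alikes from the thing itself.
- robot.look_for(camera, name): "at" ([column, row] as shares, 0 to 1, of the picture: columns of its width, rows of its height, amid what is visible of it).
- robot.place_of(camera, name): "at" ([column, row] as shares, 0 to 1, of the picture: columns of its width, rows of its height: a listed point, or the origin of a listed thing).
The state is a dict: "clock": time; "joints": joint angles; "dq": joint speeds; "joint_efforts": joint torques, N m; "tool_pos": TCP position; "eef_rot": TCP orientation; "force": force on the tool from outside, world axes, zero at the start; "wrist_torque": the same for the moment, N m; "finger_gap": opening from 0.0 (shut) to 1.0 (fully open); "finger_force": force on a finger pad.
Only numpy, scipy, OpenCV 4.12 (cv2) and the standard library are available. Lean on these libraries where they do the work, as an engineer would, in place of code of your own. Each camera call takes 0.05 s, during which the arm holds its last target. There are 200 camera calls.

## Working session

There is one attempt and no reset: what is moved stays moved. The work goes in short steps, Python scripts to look and compute and a tool call to move; the robot and the scene stay as the last step left them, time stands still between calls to the robot, and variables do not carry over. Pictures are saved under pics/ and viewed, at most 10 in all, crops included, and the job is handed in when it is done.

Besides the shell and the picture viewer there is one more tool, called after "Emit:" in YAML: its name, and indented under it one key for each argument. servo_tool: Moves the arm, as the interface text tells. Its arguments: {"type":"object","properties":{"series":{"type":"array"},"gripper":{"type":"number"}},"required":["series"]}

```bash
mkdir -p pics; cat > h.py <<'E'
import numpy as np, cv2
from rig import robot
def world(cam,u,v,z):
    "pixel -> world point on plane z"
    c=robot.calibration(cam); R=np.array(c["R"]); t=np.array(c["t"])
    d=R.T@np.array([(u-c["cx"])/c["fx"],(v-c["cy"])/c["fy"],1]); o=-R.T@t
    return o+d*(z-o[2])/d[2]
def pix(cam,X):
    c=robot.calibration(cam); p=np.array(c["R"])@X+np.array(c["t"])
    return c["fx"]*p[0]/p[2]+c["cx"],c["fy"]*p[1]/p[2]+c["cy"]
E
python3 - <<'E'
from h import *
np.set_printoptions(precision=3,suppress=True)
for c in("scene","top"):
    p,d=robot.grab_frame(c); cv2.imwrite(f"pics/{c}0.png",p[:,:,::-1]); np.save(f"{c}0.npy",d)
    k=robot.calibration(c); print(c,-np.array(k["R"]).T@np.array(k["t"]))
Z=dict(nozzle=.136,table_handle=.15,tall_cap=.128,keeper_hinge=.085,keeper_knob=.12,keeper_catch=.085)
for n in["carousel","nozzle","table_handle","tall_cap","keeper_hinge","keeper_knob","keeper_catch","stray_bottle","tray","beaker","jar","flask"]:
    for c in("top","scene"):
        for r in robot.place_of(c,n)[:4]:
            u,v=r["at"][0]*640,r["at"][1]*480
            print(n,c,round(r["score"],2),int(u),int(v),world(c,u,v,Z.get(n,0)))
print(robot.get_obs())
E
```

```text
scene [1.069 0.391 0.971]
top [0.489 0.002 0.957]
carousel top 0.95 405 265 [ 0.536 -0.204  0.   ]
carousel scene 0.57 272 215 [ 0.537 -0.207  0.   ]
nozzle top 0.73 413 219 [ 0.615 -0.193  0.136]
nozzle top 0.45 270 257 [0.547 0.077 0.136]
nozzle scene 0.55 249 196 [ 0.607 -0.193  0.136]
nozzle scene 0.4 446 404 [0.706 0.34  0.136]
table_handle top 0.71 421 260 [ 0.537 -0.203  0.15 ]
table_handle scene 0.61 267 168 [ 0.536 -0.208  0.15 ]
tall_cap top 0.93 388 288 [ 0.487 -0.144  0.128]
tall_cap scene 0.98 307 178 [ 0.487 -0.143  0.128]
keeper_hinge top 0.6 342 217 [ 0.629 -0.063  0.085]
keeper_hinge top 0.48 413 222 [ 0.617 -0.206  0.085]
keeper_hinge scene 0.78 291 253 [ 0.627 -0.06   0.085]
keeper_knob top 0.81 270 253 [0.556 0.078 0.12 ]
keeper_knob scene 0.75 372 257 [0.554 0.078 0.12 ]
keeper_catch top 0.56 356 307 [ 0.451 -0.088  0.085]
keeper_catch scene 0.75 338 195 [ 0.451 -0.089  0.085]
keeper_catch scene 0.48 306 181 [ 0.467 -0.165  0.085]
stray_bottle top 0.88 282 328 [0.403 0.063 0.   ]
stray_bottle top 0.69 313 278 [ 0.51  -0.003  0.   ]
stray_bottle scene 0.67 353 259
[... 216 characters left out ...]
.63 449 405 [0.644 0.337 0.   ]
jar scene 0.79 441 313 [0.498 0.221 0.   ]
jar scene 0.41 505 337 [0.46  0.346 0.   ]
flask top 0.65 502 298 [ 0.462 -0.414  0.   ]
flask scene 0.63 232 158 [ 0.471 -0.408  0.   ]
{'clock': 1.3, 'joints': array([ 1.238,  0.477,  0.022,  1.555, -0.012,  1.109, -0.083]), 'dq': array([-0.   ,  0.   ,  0.001,  0.   , -0.001,  0.002, -0.002]), 'joint_efforts': array([  0.001, -58.273,   1.533, -27.293,  -0.054,   0.01 ,   0.   ]), 'tool_pos': array([ 0.15 , -0.658,  0.248]), 'eef_rot': array([0.   , 0.994, 0.112, 0.   ]), 'force': array([-0.443,  0.333,  0.26 ]), 'wrist_torque': array([-0.021, -0.019, -0.031]), 'finger_force': 0.0, 'finger_gap': 0.9966362111513373}
```

View pics/top0.png

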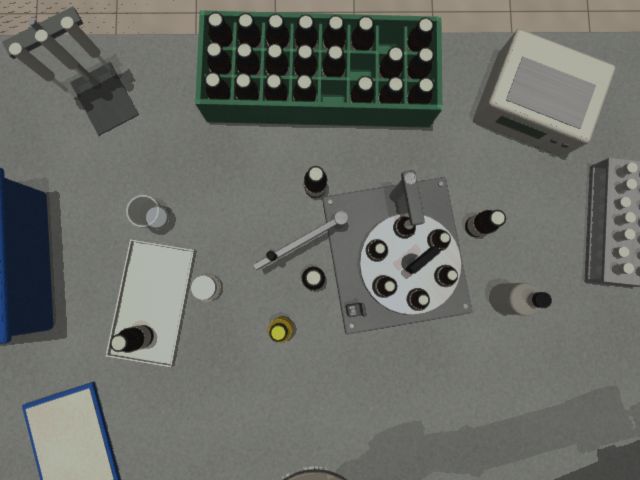

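View pics/scene0.png

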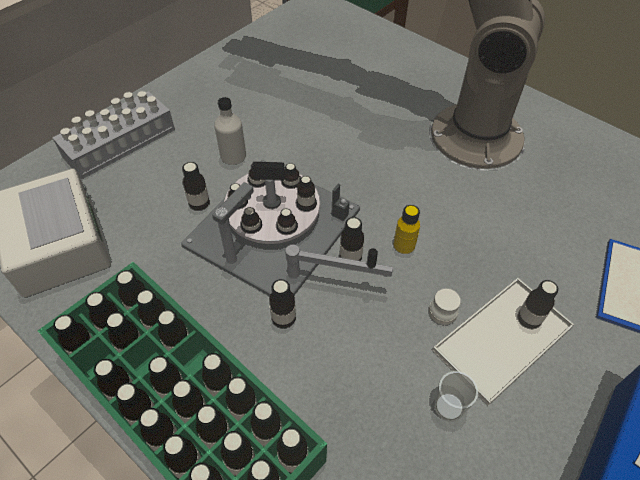

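Top view: the brown bottle is at (313,278), between the open bar (260,262→340,218) and the table. The yellow look-alike is at (280,330). The tray bottle is at about (130,340), the tall bottle at (388,288) and the handle at (421,260). Two candidates for the stray: (313,278) is brown and in the bar's way, so it fits; (280,330) is yellow and does not. I'll confirm with an enlarged crop and fit the remaining poses.

```bash
python3 - <<'E'
from h import *
np.set_printoptions(precision=3,suppress=True)
p=cv2.imread("pics/top0.png"); cv2.imwrite("pics/crop1.png",cv2.resize(p[190:350,230:440],None,fx=3.5,fy=3.5,interpolation=cv2.INTER_CUBIC))
# carousel yaw/origin: rigid fit of mean network points
L=np.array([[0,0],[75,0],[0,0],[110,130],[-75,130]])/1e3
W=np.array([[.5365,-.2055],[.611,-.193],[.5365,-.2055],[.628,-.0615],[.451,-.0885]])
a=L-L.mean(0);b=W-W.mean(0); yaw=np.arctan2((a[:,0]*b[:,1]-a[:,1]*b[:,0]).sum(),(a*b).sum())
R=np.array([[np.cos(yaw),-np.sin(yaw)],[np.sin(yaw),np.cos(yaw)]]); o=W.mean(0)-R@L.mean(0)
print("yaw",yaw,"origin",o,"res",W-(L@R.T+o)); print("knob car",(np.array([.555,.078])-o)@R,"tall car",(np.array([.487,-.1435])-o)@R)
for c in("top","scene"):
    for n in("tray_bottle","stray_bottle"):
        for r in robot.place_of(c,n)[:6]:
            u,v=r["at"][0]*640,r["at"][1]*480; print(c,n,round(r["score"],2),int(u),int(v),world(c,u,v,0))
# tray outline from top pic (white blob)
g=cv2.cvtColor(p,cv2.COLOR_BGR2GRAY)
for u,v in((131,242),(194,249),(172,365),(108,355)): print("tray corner",world("top",u,v,.016))
d=np.load("top0.npy"); print("depth caps",[world("top",u,v,.957-d[v,u]) for u,v in((313,278),(119,342))])
E
```

```text
yaw 0.1339734067733303 origin [ 0.538 -0.205] res [[-0.001 -0.   ]
 [-0.001  0.002]
 [-0.001 -0.   ]
 [-0.001  0.   ]
 [ 0.005 -0.002]]
knob car [0.055 0.278] tall car [-0.042  0.068]
top tray_bottle 0.59 141 335 [0.394 0.364 0.   ]
top stray_bottle 0.88 282 328 [0.403 0.063 0.   ]
top stray_bottle 0.69 313 278 [ 0.51  -0.003  0.   ]
scene tray_bottle 0.62 532 317 [0.385 0.364 0.   ]
scene stray_bottle 0.67 353 259 [0.512 0.006 0.   ]
scene stray_bottle 0.65 405 244 [0.404 0.068 0.   ]
tray corner [0.593 0.385 0.016]
tray corner [0.576 0.251 0.016]
tray corner [0.334 0.292 0.016]
tray corner [0.357 0.426 0.016]
depth caps [array([ 0.509, -0.002,  0.12 ]), array([0.397, 0.349, 0.143])]
```

View pics/crop1.png

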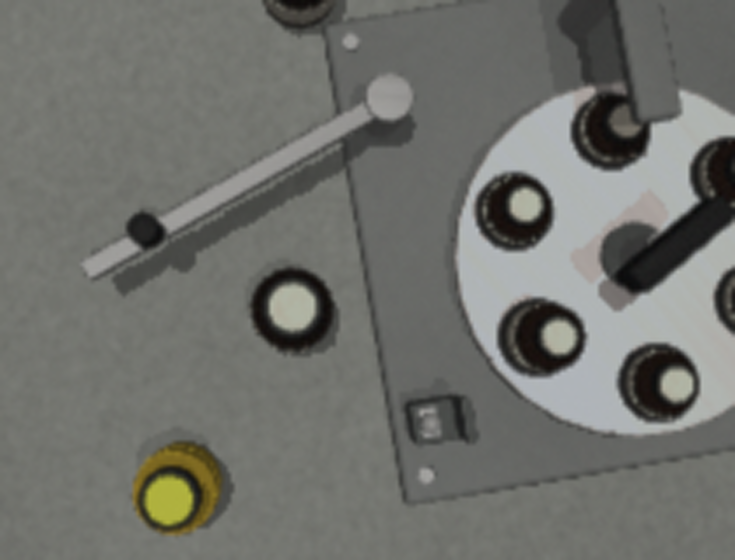

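Emit:
servo_tool:
  series:
    - [[0,0,0,0.14],[2.5,3,0,0.14],[3.5,4,0,0.14],[3.5,4,0,0.14],[3.5,4,0,0.14],[3.5,4,0,0.14]]
  gripper: 0.5

```text
clock: 2.1
tool_pos: [0.3082, -0.476, 0.248]
eef_rot: [0.0, 0.86, 0.51, -0.0]
force: [1.2, 0.0, 0.7]
finger_gap: 0.515
finger_force: 0.0
```

The crop confirms it: the stray is the brown bottle at (290,305) in the crop, and the yellow one at (170,495) is left alone. Next I move over the handle.

Emit:
servo_tool:
  series:
    - [[3,3.5,0,0.13],[3,3.5,0,0.13],[3,3.5,0,0.13],[3,3.5,0,0.13],[3,3.5,0,0.13],[3,3.5,0,0.13],[2.2,3.3,0,0.13],[1,1,0,0.13],[1,1,0,0.13],[0,0,0,0]]

```text
clock: 3.1
tool_pos: [0.5304, -0.2126, 0.2478]
eef_rot: [0.0, 0.436, 0.9, 0.001]
force: [0.0, 0.6, 0.6]
finger_gap: 0.5
finger_force: 0.0
```

```bash
cat >> h.py <<'E'
from scipy.spatial.transform import Rotation as Ro
def wgrab(fn=None):
    s=robot.get_obs(); p,d=robot.grab_frame("wrist")
    if fn: cv2.imwrite(fn,p[:,:,::-1])
    return s,p,d
def wworld(s,u,v,z=None,depth=None):
    c=robot.calibration("wrist"); M=np.array(c["mount"]); q=s["eef_rot"]; R=Ro.from_quat([q[1],q[2],q[3],q[0]]).as_matrix()
    dc=np.array([(u-c["cx"])/c["fx"],(v-c["cy"])/c["fy"],1.])
    o=s["tool_pos"]+R@M[:3,3]; d=R@M[:3,:3]@dc
    return o+d*(depth if depth is not None else (z-o[2])/d[2])
def wcloud(s,dep):
    v,u=np.nonzero(dep>0); c=robot.calibration("wrist"); M=np.array(c["mount"]); q=s["eef_rot"]; R=Ro.from_quat([q[1],q[2],q[3],q[0]]).as_matrix()
    z=dep[v,u]; P=np.c_[(u-c["cx"])/c["fx"]*z,(v-c["cy"])/c["fy"]*z,z]
    return (P@M[:3,:3].T+M[:3,3])@R.T+s["tool_pos"]
E
python3 - <<'E'
from h import *
np.set_printoptions(precision=3,suppress=True)
s,p,d=wgrab("pics/w1.png"); print(s["tool_pos"],s["eef_rot"],s["joints"])
P=wcloud(s,d); m=(np.abs(P[:,2]-.17)<.006)&(np.hypot(P[:,0]-.538,P[:,1]+.205)<.05); Q=P[m]
print(len(Q),np.median(Q,0))
if len(Q)>50:
    (c,sz,a)=cv2.minAreaRect(Q[:,:2].astype(np.float32)*1000); print(c,sz,a,cv2.boxPoints((c,sz,a)))
E
```

```text
[ 0.53  -0.213  0.248] [0.    0.436 0.9   0.001] [ 0.739  0.367 -0.589  1.777  0.228  1.066  0.739]
2705 [ 0.539 -0.202  0.17 ]
(540.4700927734375, -203.7193603515625) (15.965825080871582, 63.17540740966797) 39.18064880371094 [[ 514.326 -184.277]
 [ 554.238 -233.248]
 [ 566.614 -223.161]
 [ 526.702 -174.191]]
```

View pics/w1.png

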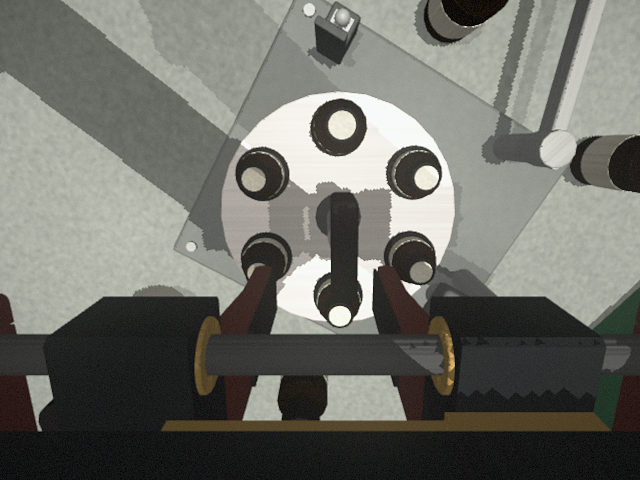

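The wrist view shows the handle end-on between the fingers at (343,250), with the tall bottle at (338,125). Handle top 16×63 mm at (0.5405,-0.2037), matching the given size. Descend, then grip.

Emit:
servo_tool:
  series:
    - [[0.5,0.45,0,0.015],[0.5,0.45,0,0],[0,0,-3,0],[0,0,-3,0],[0,0,-2,0],[0,0,-0.7,0],[0,0,0,0]]

```text
clock: 3.85
tool_pos: [0.5388, -0.2055, 0.1601]
eef_rot: [-0.001, 0.432, 0.902, -0.0]
force: [0.5, 0.0, 0.6]
finger_gap: 0.5
finger_force: 0.0
```

Emit:
servo_tool:
  series:
    - [[0,0,0,0],[0,0,0,0],[0,0,0,0],[0,0,0,0]]
  gripper: 0

```text
clock: 4.25
tool_pos: [0.5402, -0.2052, 0.1615]
eef_rot: [0.001, 0.431, 0.902, 0.001]
force: [2.3, -3.3, 0.2]
finger_gap: 0.182
finger_force: 29.9
```

Emit:
servo_tool:
  series:
    - [[0,0,0,-0.13],[0,0,0,-0.13],[0,0,0,-0.13],[0,0,0,-0.13],[0,0,0,-0.13],[0,0,0,-0.13],[0,0,0,-0.13],[0,0,0,-0.13],[0,0,0,0]]

```text
clock: 5.15
tool_pos: [0.5394, -0.2053, 0.1614]
eef_rot: [0.0, 0.823, 0.568, 0.0]
force: [-2.3, 1.0, 4.5]
finger_gap: 0.182
finger_force: 30.0
```

Emit:
servo_tool:
  series:
    - [[0,0,0,-0.13],[0,0,0,-0.13],[0,0,0,-0.13],[0,0,0,-0.13],[0,0,0,-0.13],[0,0,0,-0.13],[0,0,0,-0.13],[0,0,0,-0.13],[0,0,0,-0.014],[0,0,0,0]]

```text
clock: 6.15
tool_pos: [0.5389, -0.2048, 0.1614]
eef_rot: [-0.0, 0.997, 0.08, -0.0]
force: [-3.0, 2.9, 8.4]
finger_gap: 0.187
finger_force: 30.0
```

```bash
python3 -c "
from rig import robot;import math
s=robot.get_obs();q=s['eef_rot'];print(2*math.atan2(q[2],q[1])-math.pi/2,s['tool_pos'],s['force'],s['wrist_torque'],s['joints'],s['finger_gap'])"
```

```text
-1.41113313057899 [ 0.53890672 -0.20475455  0.16144754] [-2.98100973  2.90717111  8.40966729] [ 0.47800685  0.82946814 -0.13532615] [ 0.32744523  0.41606951 -0.09197143  1.87072074  0.04855604  0.85777828
 -1.19965779] 0.18681820944133387
```

Emit:
servo_tool:
  series:
    - [[0,0,0,0],[0,0,0,0],[0,0,0,0],[0,0,2,0],[0,0,3,0],[0,0,3,0],[0,0,3,0],[0,0,0,0]]
  gripper: 0.55

```text
clock: 6.95
tool_pos: [0.5414, -0.2063, 0.275]
eef_rot: [0.001, 0.997, 0.078, 0.004]
force: [0.9, 0.2, 0.1]
finger_gap: 0.549
finger_force: 0.0
```

```bash
python3 - <<'E'
from h import *
np.set_printoptions(precision=3,suppress=True)
s,p,d=wgrab(); print(s["tool_pos"])
P=wcloud(s,d); Q=P[(np.abs(P[:,2]-.17)<.006)&(np.hypot(P[:,0]-.540,P[:,1]+.204)<.045)]
r=cv2.minAreaRect(Q[:,:2].astype(np.float32)*1000); b=cv2.boxPoints(r); e=[b[1]-b[0],b[2]-b[1]]; e=max(e,key=np.linalg.norm); print(r,"handle angle",np.arctan2(e[1],e[0]))
robot.grab_frame("top"); robot.grab_frame("scene")
for c in("top","scene"):
  for n,z in(("tall_cap",.128),("table_handle",.15),("nozzle",.136),("keeper_knob",.12),("keeper_hinge",.085),("keeper_catch",.085)):
    for r in robot.place_of(c,n)[:1]:
        u,v=r["at"][0]*640,r["at"][1]*480; print(c,n,round(r["score"],2),int(u),int(v),world(c,u,v,z))
robot.grab_frame("wrist")
for n,z in(("tall_cap",.128),("keeper_knob",.12),("keeper_hinge",.085),("keeper_catch",.085),("stray_bottle",0)):
    for r in robot.place_of("wrist",n)[:2]: print("w",n,round(r["score"],2),wworld(s,r["at"][0]*640,r["at"][1]*480,z))
E
```

```text
[ 0.541 -0.206  0.275]
((541.3218994140625, -204.6101531982422), (63.66278076171875, 15.929038047790527), 8.358487129211426) handle angle 0.14588319
top tall_cap 0.88 412 222 [ 0.612 -0.194  0.128]
top nozzle 0.66 206 288 [0.492 0.194 0.136]
top keeper_knob 0.9 271 255 [0.553 0.076 0.12 ]
top keeper_hinge 0.71 339 216 [ 0.631 -0.058  0.085]
top keeper_catch 0.83 353 308 [ 0.448 -0.08   0.085]
scene tall_cap 0.77 249 203 [ 0.615 -0.185  0.128]
scene nozzle 0.86 245 198 [ 0.615 -0.194  0.136]
scene keeper_knob 0.68 371 258 [0.555 0.078 0.12 ]
scene keeper_hinge 0.96 293 249 [ 0.619 -0.064  0.085]
scene keeper_catch 0.98 338 194 [ 0.448 -0.09   0.085]
w keeper_hinge 0.82 [ 0.633 -0.057  0.085]
w keeper_catch 0.64 [ 0.45  -0.091  0.085]
w stray_bottle 0.72 [ 0.547 -0.206  0.   ]
w stray_bottle 0.71 [0.41  0.063 0.   ]
```

The table snapped home: the handle is at 0.146 rad, the same as the carousel's yaw, and the tall cap is at the nozzle. On to the stray bottle.

Emit:
servo_tool:
  series:
    - [[-0.4,3,0,0.05],[-0.4,3.5,0,0.06],[-0.5,3.5,0,0.06],[-0.5,3.5,0,0.06],[-0.5,3.5,0,0.06],[-0.5,2.5,0,0.04],[-0.3,0.9,0,0],[0,0,0,0]]
  gripper: 0.75

```text
clock: 8.8
tool_pos: [0.508, -0.0009, 0.2707]
eef_rot: [0.0, 0.971, 0.241, 0.0]
force: [0.5, -0.8, -0.3]
finger_gap: 0.752
finger_force: 0.0
```

```bash
python3 - <<'E'
from h import *
np.set_printoptions(precision=3,suppress=True)
s,p,d=wgrab("pics/w2.png"); print(s["tool_pos"])
P=wcloud(s,d)
for z,c,r in((.118,(.51,0),.04),(.14,(.555,.078),.03)):
    Q=P[(np.abs(P[:,2]-z)<.005)&(np.hypot(P[:,0]-c[0],P[:,1]-c[1])<r)]
    if len(Q)>20: print(z,len(Q),cv2.minEnclosingCircle(Q[:,:2].astype(np.float32)*1000))
E
```

```text
[ 0.508 -0.001  0.271]
0.118 1407 ((512.1576538085938, -3.3851802349090576), 16.962432861328125)
0.14 547 ((554.5889282226562, 76.0244369506836), 8.868518829345703)
```

View pics/w2.png

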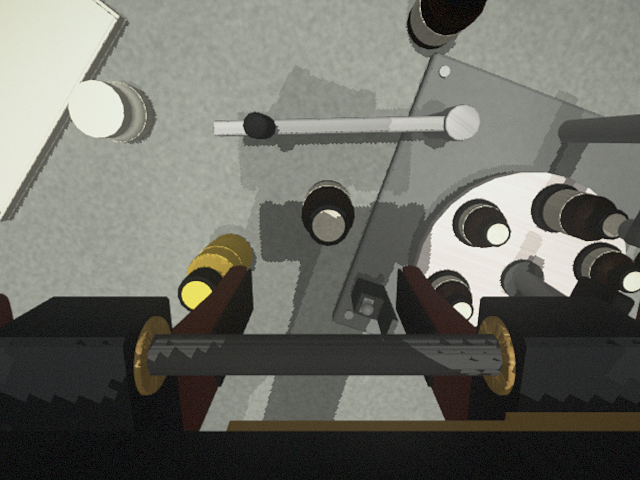

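Wrist view: the stray's cap is at (328,225), the knob at (260,125) and the yellow bottle at (200,290). The cap fit gives (0.512,-0.0034) with r 17 mm, and the knob (0.5546,0.076) with r 9 mm; both match. Descend on the cap.

Emit:
servo_tool:
  series:
    - [[0.4,-0.25,0,0],[0,0,-3,0],[0,0,-3.5,0],[0,0,-3.5,0],[0,0,-3.5,0],[0,0,-1.8,0],[0,0,-0.6,0],[0,0,0,0]]

```text
clock: 9.65
tool_pos: [0.5122, -0.0053, 0.1111]
eef_rot: [0.0, 0.971, 0.239, -0.001]
force: [0.2, 0.1, 0.8]
finger_gap: 0.748
finger_force: 0.0
```

Emit:
servo_tool:
  series:
    - [[0,0,0,0],[0,0,0,0],[0,0,0,0],[0,0,0,0]]
  gripper: 0

```text
clock: 10.05
tool_pos: [0.5126, -0.004, 0.1124]
eef_rot: [0.0, 0.971, 0.241, 0.001]
force: [-0.3, -0.8, 0.2]
finger_gap: 0.427
finger_force: 0.3
```

Emit:
servo_tool:
  series:
    - [[0,0,0,0],[0,0,0,0],[0,0,1,0],[0,0,2,0],[0,0,3,0],[0,0,3,0],[0,0,3,0],[0,0,3,0],[0,0,1,0],[0,0,0,0]]

```text
clock: 11.05
tool_pos: [0.5127, -0.004, 0.2729]
eef_rot: [0.0, 0.971, 0.24, 0.001]
force: [-0.0, -0.1, -2.3]
finger_gap: 0.379
finger_force: 30.0
```

Emit:
servo_tool:
  series:
    - [[0,2,0,0.1],[-0.2,3,0,0.1],[-0.2,4,0,0.1],[-0.2,4,0,0.1],[-0.2,4,0,0.1],[-0.2,4,0,0.1],[-0.2,4,0,0.1],[-0.2,4,0,0.1],[-0.2,3,0,0.1],[-0.2,1.8,0,0.1]]

```text
clock: 12.05
tool_pos: [0.4923, 0.3365, 0.2692]
eef_rot: [-0.001, 0.734, 0.679, -0.001]
force: [-0.5, 0.3, -1.0]
finger_gap: 0.382
finger_force: 30.0
```

Emit:
servo_tool:
  series:
    - [[0,0,0,0.1],[0,0,0,0.1],[0,0,0,0]]

```text
clock: 12.35
tool_pos: [0.4933, 0.3335, 0.2692]
eef_rot: [-0.001, 0.665, 0.747, -0.002]
force: [0.5, 0.0, -1.6]
finger_gap: 0.378
finger_force: 30.0
```

```bash
python3 - <<'E'
from h import *
np.set_printoptions(precision=3,suppress=True)
p,d=robot.grab_frame("scene"); cv2.imwrite("pics/s3.png",p[:,:,::-1])
s,p,d=wgrab(); print(s["tool_pos"],s["eef_rot"],s["force"],s["finger_gap"],s["finger_force"])
P=wcloud(s,d); Q=P[(np.abs(P[:,2]-.118)<.005)&(np.hypot(P[:,0]-.39,P[:,1]-.362)<.04)]
print("tray bottle cap",len(Q), len(Q)>20 and cv2.minEnclosingCircle(Q[:,:2].astype(np.float32)*1000))
E
```

```text
[0.494 0.333 0.27 ] [-0.001  0.666  0.746 -0.002] [-0.031 -0.088 -2.429] 0.38033408022504445 29.999130070209503
tray bottle cap 1376 ((396.1204528808594, 359.8178405761719), 17.00363540649414)
```

View pics/s3.png

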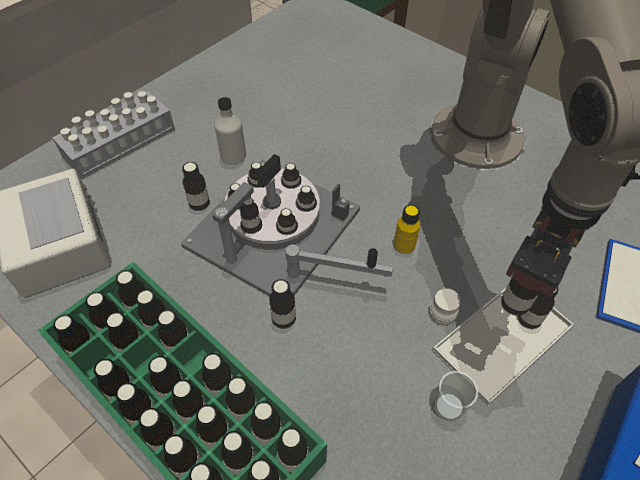

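The scene view shows the bottle held upright over the tray's middle at (518,295), the tray bottle at (537,305), and the tall bottle under the nozzle at (250,210). Lower it.

Emit:
servo_tool:
  series:
    - [[0.8,-0.1,-2,0],[0,0,-3,0],[0,0,-3,0],[0,0,-3,0],[0,0,-2.3,0],[0,0,-1,0],[0,0,-0.5,0],[0,0,-0.3,0],[0,0,0,0]]

```text
clock: 13.35
tool_pos: [0.5026, 0.3333, 0.1213]
eef_rot: [0.0, 0.665, 0.746, 0.001]
force: [-0.0, 1.4, -1.6]
finger_gap: 0.382
finger_force: 30.0
```

```bash
python3 -c "
from rig import robot
s=robot.get_obs();print(s['tool_pos'],s['force'],s['finger_gap'],s['clock'])"
```

```text
[0.50255553 0.33332805 0.12133265] [-0.03616595  1.36189566 -1.59349812] 0.38183814107473446 13.35
```

Emit:
servo_tool:
  series:
    - [[0,0,-0.2,0],[0,0,-0.2,0],[0,0,-0.1,0],[0,0,0,0],[0,0,0,0]]

```text
clock: 13.85
tool_pos: [0.5024, 0.3332, 0.1162]
eef_rot: [0.0, 0.665, 0.747, 0.0]
force: [-0.9, -0.1, 3.8]
finger_gap: 0.379
finger_force: 30.0
```

Emit:
servo_tool:
  series:
    - [[0,0,0,0],[0,0,0,0],[0,0,0,0],[0,0,1,0],[0,0,2,0],[0,0,4,0],[0,0,4,0],[0,0,0,0]]
  gripper: 0.62

```text
clock: 14.65
tool_pos: [0.5044, 0.3356, 0.2322]
eef_rot: [0.001, 0.665, 0.747, 0.005]
force: [0.6, 1.3, -0.4]
finger_gap: 0.62
finger_force: 0.0
```

```bash
python3 - <<'E'
from h import *
np.set_printoptions(precision=3,suppress=True)
s,p,d=wgrab(); q=s["eef_rot"]; print(s["tool_pos"],2*np.arctan2(q[2],q[1])-np.pi/2)
P=wcloud(s,d)
for c in((.396,.36),(.5025,.333)):
    Q=P[(np.abs(P[:,2]-.12)<.008)&(np.hypot(P[:,0]-c[0],P[:,1]-c[1])<.04)]
    if len(Q)>20: print(len(Q),np.median(Q[:,2]),cv2.minEnclosingCircle(Q[:,:2].astype(np.float32)*1000))
# arc for the knob: grip, then spin with the bar
yaw=.146; h=np.array([.541,-.2045])+np.array([[np.cos(yaw),-np.sin(yaw)],[np.sin(yaw),np.cos(yaw)]])@[.11,.13]
k=np.array([.5546,.076]); v=k-h; ph=np.arctan2(v[1],v[0]); print("hinge",h,"r",np.hypot(*v),"q",np.pi+yaw-ph,"closing",ph-np.pi/2)
N=18; qs=np.linspace(ph,np.pi+yaw,N+1); W=h+np.hypot(*v)*np.c_[np.cos(qs),np.sin(qs)]
print((qs[1]-qs[0]),np.round(np.diff(W,axis=0)*100,2).tolist(),W[-1])
E
```

```text
[0.504 0.336 0.232] 0.11499522211262914
2288 0.12218271032611203 ((396.00799560546875, 360.2143859863281), 17.267946243286133)
1929 0.12226564391285467 ((502.4786376953125, 332.0050048828125), 16.923446655273438)
hinge [ 0.631 -0.06 ] r 0.15584507826461264 q 1.2050527179185817 closing 0.5117436088763148
0.06694737321769884 [[-0.89, -0.54], [-0.85, -0.6], [-0.81, -0.66], [-0.77, -0.71], [-0.72, -0.76], [-0.66, -0.8], [-0.61, -0.85], [-0.55, -0.89], [-0.49, -0.92], [-0.43, -0.95], [-0.36, -0.98], [-0.3, -1.0], [-0.23, -1.02], [-0.16, -1.03], [-0.09, -1.04], [-0.02, -1.04], [0.05, -1.04], [0.12, -1.04]] [ 0.477 -0.083]
```

The stray stands in the tray at the same cap height as its neighbour. Now the knob.

Emit:
servo_tool:
  series:
    - [[0.7,-2.5,0,0.05],[0.7,-4,0,0.05],[0.7,-4,0,0.05],[0.7,-4,0,0.05],[0.7,-4,0,0.05],[0.7,-4,0,0.05],[0.5,-2.5,0,0.05],[0.3,-0.9,0,0.05],[0,0,0,0]]
  gripper: 0.5

```text
clock: 15.6
tool_pos: [0.552, 0.0715, 0.2247]
eef_rot: [-0.001, 0.505, 0.863, -0.001]
force: [-0.4, 0.6, 0.0]
finger_gap: 0.504
finger_force: 0.0
```

```bash
python3 - <<'E'
from h import *
np.set_printoptions(precision=3,suppress=True)
s,p,d=wgrab(); q=s["eef_rot"]; print(s["tool_pos"],2*np.arctan2(q[2],q[1])-np.pi/2)
P=wcloud(s,d); Q=P[(np.abs(P[:,2]-.14)<.008)&(np.hypot(P[:,0]-.5546,P[:,1]-.076)<.03)]
if len(Q)>20: print(len(Q),cv2.minEnclosingCircle(Q[:,:2].astype(np.float32)*1000))
E
```

```text
[0.552 0.072 0.225] 0.5117263557477045
664 ((553.9633178710938, 76.71630096435547), 8.925968170166016)
```

Emit:
servo_tool:
  series:
    - [[0.2,0.5,0,0],[0,0,-3,0],[0,0,-3,0],[0,0,-2.4,0],[0,0,-1,0],[0,0,0,0]]

```text
clock: 16.25
tool_pos: [0.5532, 0.0802, 0.1306]
eef_rot: [-0.001, 0.503, 0.864, -0.001]
force: [-0.1, -0.5, 0.6]
finger_gap: 0.501
finger_force: 0.0
```

Emit:
servo_tool:
  series:
    - [[0,0,0,0],[0,0,0,0],[0,0,0,0],[0,0,0,0],[0,0,0,0]]
  gripper: 0

```text
clock: 16.75
tool_pos: [0.5547, 0.0791, 0.1325]
eef_rot: [0.001, 0.504, 0.864, 0.0]
force: [-1.3, -0.1, 3.9]
finger_gap: 0.196
finger_force: 30.0
```

Emit:
servo_tool:
  series:
    - [[-0.89,-0.54,0,0.067],[-0.85,-0.6,0,0.067],[-0.81,-0.66,0,0.067],[-0.77,-0.71,0,0.067],[-0.72,-0.76,0,0.067],[-0.66,-0.8,0,0.067],[-0.61,-0.85,0,0.067],[-0.55,-0.89,0,0.067],[-0.49,-0.92,0,0.067]]

```text
clock: 17.65
tool_pos: [0.4895, 0.013, 0.1324]
eef_rot: [-0.001, 0.223, 0.975, 0.0]
force: [-7.5, 3.0, 10.9]
finger_gap: 0.199
finger_force: 30.0
```

Emit:
servo_tool:
  series:
    - [[-0.43,-0.95,0,0.067],[-0.36,-0.98,0,0.067],[-0.3,-1.0,0,0.067],[-0.23,-1.02,0,0.067],[-0.16,-1.03,0,0.067],[-0.09,-1.04,0,0.067],[0,0,0,0]]

```text
clock: 18.35
tool_pos: [0.4722, -0.0496, 0.1323]
eef_rot: [-0.003, 0.025, 1.0, -0.001]
force: [-14.0, 0.9, 20.5]
finger_gap: 0.197
finger_force: 30.0
```

Emit:
servo_tool:
  series:
    - [[-0.2,0,0.2,0],[0,0,0,0]]

```text
clock: 18.55
tool_pos: [0.4721, -0.0491, 0.1326]
eef_rot: [-0.0, 0.026, 1.0, 0.0]
force: [2.5, -1.1, -13.1]
finger_gap: 0.2
finger_force: 30.0
```

Emit:
servo_tool:
  series:
    - [[-0.02,-0.8,-0.08,0.05],[0.02,-0.8,0,0.05],[0.06,-0.8,0,0.05],[0.05,-0.5,0,0.03],[0,0,0,0]]

```text
clock: 19.05
tool_pos: [0.4731, -0.0782, 0.1326]
eef_rot: [-0.001, -0.064, 0.998, -0.0]
force: [-3.7, -1.1, 0.1]
finger_gap: 0.201
finger_force: 30.0
```

```bash
python3 -c "
from rig import robot;import math
s=robot.get_obs();q=s['eef_rot'];a=2*math.atan2(q[2],q[1])-math.pi/2;print(s['tool_pos'],a,'q',1.717-a,s['force'],s['wrist_torque'])"
```

```text
[ 0.47308273 -0.07819044  0.13257689] 1.6993610341843683 q 0.017638965815631735 [-3.69462555 -1.05921496  0.05884667] [-0.12524414  0.63204877  0.08378335]
```

Emit:
servo_tool:
  series:
    - [[0,-0.2,0,0.01],[0,-0.2,0,0],[0,0,0,0]]

```text
clock: 19.35
tool_pos: [0.4736, -0.0819, 0.1326]
eef_rot: [-0.001, -0.07, 0.998, -0.0]
force: [-2.4, -1.0, -1.1]
finger_gap: 0.199
finger_force: 30.0
```

Emit:
servo_tool:
  series:
    - [[0,-0.15,0,0],[0,-0.1,0,0],[0,0,0,0]]

```text
clock: 19.65
tool_pos: [0.4738, -0.0832, 0.1326]
eef_rot: [-0.0, -0.07, 0.998, 0.001]
force: [-2.6, 3.1, -5.0]
finger_gap: 0.199
finger_force: 30.0
```

Emit:
servo_tool:
  series:
    - [[0,-0.1,0,0],[0,-0.1,0,0],[0,0,0,0]]

```text
clock: 19.95
tool_pos: [0.4738, -0.0834, 0.1326]
eef_rot: [-0.0, -0.071, 0.997, 0.002]
force: [-3.6, 8.4, -5.4]
finger_gap: 0.199
finger_force: 30.0
```

Emit:
servo_tool:
  series:
    - [[0,-0.15,0,0],[0,0,0,0],[0,0,0,0]]

```text
clock: 20.25
tool_pos: [0.4737, -0.0835, 0.1326]
eef_rot: [-0.0, -0.071, 0.997, 0.002]
force: [-2.9, 12.2, -6.0]
finger_gap: 0.2
finger_force: 30.0
```

Emit:
servo_tool:
  series:
    - [[0,0,0,0],[0,0,0,0],[0,0,0,0],[0,0,2,0],[0,0,3,0],[0,0,4,0],[0,0,3,0],[0,0,0,0]]
  gripper: 0.5

```text
clock: 21.05
tool_pos: [0.4773, -0.088, 0.2574]
eef_rot: [0.004, -0.069, 0.998, -0.002]
force: [-0.5, -0.3, -0.3]
finger_gap: 0.5
finger_force: 0.0
```

```bash
python3 - <<'E'
from h import *
np.set_printoptions(precision=4,suppress=True)
s,p,d=wgrab("pics/w4.png"); print(s["tool_pos"],s["clock"])
P=wcloud(s,d); Q=P[(np.abs(P[:,2]-.14)<.006)&(np.hypot(P[:,0]-.476,P[:,1]+.083)<.03)]
c=np.array(cv2.minEnclosingCircle(Q[:,:2].astype(np.float32))[0]); print(len(Q),c); h=np.array([.631,-.060]); v=c-h; print("q from knob",np.pi+.146-np.arctan2(v[1],v[0])%(2*np.pi),np.hypot(*v))
R=np.array([[np.cos(.146),-np.sin(.146)],[np.sin(.146),np.cos(.146)]]); C=(P[:,:2]-[.541,-.2045])@R
m=(np.abs(P[:,2]-.095)<.004)&(np.abs(C[:,1]-.13)<.025)&(C[:,0]>-.06)&(C[:,0]<.09); B=C[m]; vx,vy,x0,y0=cv2.fitLine(B.astype(np.float32),cv2.DIST_HUBER,0,.001,.001).ravel(); print("bar",len(B),"slope",vy/vx,"y at knob",y0+vy/vx*(-.045-x0))
t,d=robot.grab_frame("top"); cv2.imwrite("pics/top4.png",t[:,:,::-1]); cv2.imwrite("pics/crop4.png",np.hstack([cv2.resize(p[:,:,::-1],(400,300)),cv2.resize(t[180:375,100:500,::-1],(400,300))]))
E
```

```text
[ 0.4773 -0.088   0.2574] 21.05
502 [ 0.4761 -0.0829]
q from knob -0.0007667189393831819 0.15662197891794769
bar 1362 slope 0.004475134 y at knob 0.13008572
```

View pics/crop4.png

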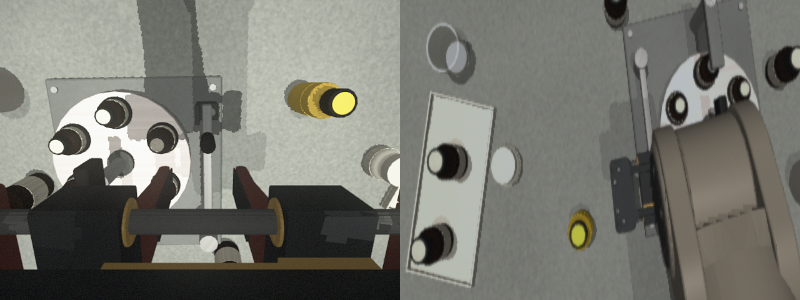

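The bar lies along its shut line: q is about 0 and it sits at carousel y 130 mm. Both bottles stand in the tray, at (445,160) and (432,245) in the right half of the picture. The gripper is clear, so I'm handing in.

```bash
python3 -c "
from rig import robot
print(robot.hand_in())"
```

```text
the job is handed in; nothing more can be done
None
```

I handed the job in at about 21 s of the 67 s allowed: the tall bottle is under the nozzle in its detent, the stray bottle stands upright in the tray beside the other one, and the keeper bar is shut at about 0 rad; nothing was seen knocked over, and the hand-in gave no verdict.

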